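# Weigh a casting on the sprung hook scale

### The arm

A 6-joint arm with a two-finger parallel gripper is mounted at the origin on the work surface. World frame = base frame: x ahead of the robot, y to its left, z up, the work surface at z = 0. Lengths are in m, angles in rad, forces in N, time in s.
With the tool pointing down it reaches from about 0.2 to 0.875 m from the base axis. Payload 3.4 kg.
Tool frame: the origin (TCP) lies between the finger pads; the fingertips stand 25 mm ahead of it and the grasp point (between the pads) lies 6 mm ahead of it (r.nose_length is the z of the fingertips in the tool frame, in m); z points along the fingers, x is the direction in which the jaws open and shut, and the axes are right-handed (so a half turn about z gives the same grasp; the last joint's range is limited). The gripper opens to 94 mm and grips with 3 to 60 N. Pads are 16 mm wide; open, the fingers measure 119 mm over their backs; the gripper's body (75 mm by 177 mm) begins 78 mm behind the grasp point.
Start: joints at [1.008, 0.276, 1.505, -0, 1.361, -0.121], TCP at [0.246, 0.52, 0.23] pointing down, gripper open.
Joint ranges: [-2.89, 2.89], [-0.75, 2.08], [0.22, 2.7], [-1.18, 4.32], [0.11, 2.71], [-2.7, 2.7]. Speed limits (rad/s): [2.57, 2.57, 3.14, 3.14, 3.14, 3.14].

### API

Orientations are given as a unit quaternion [w, x, y, z].
In Python, from plant import r, gripper_to, inverse_kinematics, vision, models, telemetry gives the robot as it stands. Calls block until the motion is done:
- r.move_to(position, orientation): joint-space move of the TCP to a pose.
- r.move_l(position, rot=None, vel=0.15, guard=None): straight line of the TCP; rot=None keeps the orientation; vel is the mean speed in m/s. With guard (N) it stops when the force on the tool has changed by that much, and returns True; else False.
- r.movej(angles): joint-space move.
- gripper_to(opening, f_grip=None): finger opening in m; f_grip is the grip in N (None keeps the last); returns when the fingers have stopped.
- r.hold(seconds).
- inverse_kinematics(position, orientation): joint angles nearest the present ones, or None.
- vision.snapshot(name): name is "scene" or "top" or "wrist"; returns the picture (400x640x3 uint8, red, green, blue); there is no depth.
- vision.get_calibration(name): a dict with "fx", "fy", "cx", "cy" (pixels), "D" ([k1, k2, p1, p2, k3] as OpenCV has them; the pictures are not rectified), "position" and "orientation" of the camera in the world. Camera axes: x right, y down, z forward; pixel columns grow to the right and rows downward; lengths in m; the calibration is good to about 2 mm. A picture is of the moment at which its call begins: read the wrist's pose just before it. get_calibration takes no time and is no camera call; for the wrist camera it gives the pose at the moment of the call.
A pose or a line that the arm cannot do raises r.PlanningError and nothing moves.
- r.sign_off(): hands the job in, once; it reports no verdict.
Trained networks look in the newest picture that a camera, given by its name, has taken for a name from the list of things; names that differ only in an ending like _2 or _b are one class to them, and where a whole thing is asked for, a point or a joint stands for the part that bears it (a point fixed in the world has none). Each returns a list of dicts, best first, with "score" (0 to 1); they miss things now and then, are a little off and sometimes report something else, mostly with a low value. They report only what shows in the picture. A call takes as long as a camera call. They do not tell look-alikes from the thing itself.
- models.boxes_of(thing, camera): "at" ([x, y, z] in m, in world coordinates, good to about 4 mm: the middle of the surface that is visible of it).
- models.regions_of(thing, camera): "pixels" (400x640 bool, what is visible of it).
- models.mark_of(thing, camera): "at" ([x, y, z] in m, in world coordinates, good to about 4 mm: a listed point, or the origin of a listed thing).
Readings, each from a call of its own:
- telemetry.current_t(): time.
- telemetry.current_joints(): joint angles.
- telemetry.current_dq(): joint speeds.
- telemetry.current_joint_efforts(): joint torques, N m.
- telemetry.current_ee_pos(): TCP position.
- telemetry.current_tool_rot(): TCP orientation.
- telemetry.current_wrist_force(): force on the tool from outside, world axes, zero at the start.
- telemetry.current_torque(): the same for the moment, N m.
- telemetry.current_opening(): finger opening in m.
Only numpy, scipy, OpenCV 4.12 (cv2) and the standard library are available. Lean on these libraries where they do the work, as an engineer would, in place of code of your own. Each camera call takes 0.05 s, during which the arm holds its last target. There are 200 camera calls.

### The job

Weigh the casting with the round foot: hang it by its eye on the hook of the spring scale and lower it slowly until the scale carries its weight, keep hold for a moment while the hook comes to rest, and only then let go and leave it hanging freely at rest. The sprung hook must never drop or snap up suddenly. Leave the casting with the square foot, the oil bottle and the wrench where they are.

Things in the scene. Friction and masses are not known exactly. Their poses are not given: they have to be found in the camera images.
- round_casting: Bare aluminium casting, 166 mm tall, 0.4 to 0.63 kg, loose, upright. Origin: centre of underside, z up. Round foot 72 mm diameter, 40 mm high; on it a frame 76 mm wide (y), 18 mm thick (x); its window (the eye, open along x) is 56 mm wide, from z = 40 mm to a roof-shaped arch: peak z = 100 mm, falling 26 degrees to both sides. On top a stub to grip. Same after half a turn about z.
- round_casting_eye (a point): Peak of the underside of the eye's arch of the round-footed casting, 100 mm above its origin; this is what rests on the hook. Axes as the casting.
- round_casting_stub (a point): Where to grip the round-footed casting: middle of its stub, 143 mm above its origin. The stub is 30 mm wide along the casting's y, 18 mm thick along x, and clear of the arch from z = 115 to 166 mm.
- square_casting: Bystander: the same casting but with a square foot, 66 x 66 mm and 40 mm high; loose, upright. Origin: centre of its underside.
- oil_bottle: Bystander: grey oil bottle, 64 mm diameter, 170 mm tall, loose, upright. Origin: centre of its underside.
- wrench: Bystander: steel wrench 180 mm long lying flat along its x, loose. Origin: centre of its underside.
- scale: Spring hook scale, fixed: grey base plate 15 mm high (x = -200 to +60 mm, 130 mm wide along y), upright column 36 x 50 mm, 266 mm high. Origin: centre of the column at table height, z up. The hook points from the column along this body's -x.
- hook (a joint): How far the sprung hook has sunk, m: 0 unloaded (top stop), 0.07 lower stop. Carriage (60 mm wide, in front of the column) and hook move straight down together against a spring of 140 N/m with 0.2 N preload, lightly damped: it bounces if a load is dropped on it. A casting sinks it by 26 to 43 mm.
- hook_saddle (a point): Top of the middle of the hook's level saddle, where the eye should rest; moves with the hook. 115 mm from the column's centre (scale -x), 210 mm above the table unloaded; axes as the scale. Round steel bar 10 mm thick, level for 40 mm along x; outward it turns up to a tip that ends 47 mm from here along -x, its top 22 mm higher than here; towards the column it steps up 12 mm.
Not all that is in view belongs to the job. Leave any orange or purple look-alike of the round_casting alone.

How it is judged:
By the outcome, as a careful person would: the job done as asked, in the order asked, and still so for the second after the job is handed in, with the robot touching nothing.
It also fails if it takes over 58 s, if anything falls off the work surface, if the arm or the gripper's body presses on something with over 40 N, if the wrist force passes 120 N, or if a joint passes its speed limit or range.

## Working session

There is one attempt and no reset: what is moved stays moved. The work goes in short steps, each a Python script; the robot and the scene stay as the last script left them, time stands still between calls to the robot, and variables do not carry over. Pictures are saved under pics/ and viewed, about 8 in all and at most 12, crops included, and the job is handed in when it is done.

```bash
mkdir -p pics; ls; python3 - <<'E'
from plant import r,vision,models,telemetry
import cv2,numpy as np
for c in ["scene","top"]:
    im=vision.snapshot(c); cv2.imwrite(f"pics/{c}0.png",im[:,:,::-1])
    k=vision.get_calibration(c); print(c,np.round(k["position"],3),np.round(k["orientation"],3),k["fx"],k["cx"],k["cy"])
    for n in ["round_casting","round_casting_eye","round_casting_stub","square_casting","oil_bottle","wrench","scale","hook_saddle"]:
        print(n,[(np.round(d["at"],3).tolist(),round(d["score"],2)) for d in models.mark_of(n,c)])
print(telemetry.current_t(), r.nose_length)
E
```

```text
pics
scene [1.25  0.094 1.223] [-0.182  0.595  0.749 -0.226] 497.03780792564817 316.22575916992497 202.59388702147302
round_casting [([0.619, -0.122, 0.002], 0.82), ([0.372, -0.264, 0.004], 0.8), ([0.496, -0.363, 0.002], 0.74), ([0.519, -0.24, -0.002], 0.62)]
round_casting_eye [([0.374, -0.264, 0.098], 0.67), ([0.624, -0.12, 0.103], 0.66), ([0.519, -0.236, 0.1], 0.64), ([0.497, -0.365, 0.097], 0.62), ([0.718, -0.034, 0.002], 0.21)]
round_casting_stub [([0.498, -0.362, 0.144], 0.97), ([0.519, -0.236, 0.147], 0.88), ([0.622, -0.12, 0.14], 0.85), ([0.371, -0.267, 0.141], 0.6)]
square_casting [([0.48, -0.074, 0.0], 0.76)]
oil_bottle [([0.721, -0.033, -0.001], 0.9)]
wrench [([0.687, -0.279, 0.001], 0.88)]
scale []
hook_saddle [([0.533, 0.145, 0.208], 0.76)]
top [ 0.381 -0.047  1.158] [-0.055  0.709 -0.7    0.07 ] 445.49854677533244 322.698319295709 198.6745243826131
round_casting [([0.624, -0.12, -0.001], 0.82), ([0.52, -0.24, 0.0], 0.81), ([0.495, -0.359, 0.002], 0.75), ([0.374, -0.266, 0.002], 0.55)]
round_casting_eye [([0.496, -0.362, 0.104], 0.86), ([0.372, -0.265, 0.102], 0.81), ([0.518, -0.236, 0.102], 0.68), ([0.622, -0.119, 0.102], 0.67)]
round_casting_stub [([0.373, -0.265, 0.144], 0.93), ([0.624, -0.119, 0.141], 0.84), ([0.518, -0.244, 0.145], 0.78), ([0.498, -0.359, 0.146], 0.76)]
square_casting [([0.478, -0.074, -0.003], 0.55)]
oil_bottle [([0.72, -0.032, -0.001], 0.79)]
wrench [([0.69, -0.279, -0.002], 0.61)]
scale [([0.646, 0.174, 0.001], 0.65), ([0.479, -0.074, -0.004], 0.58), ([0.531, 0.146, 0.211], 0.36)]
hook_saddle [([0.533, 0.148, 0.211], 0.85), ([0.69, -0.275, -0.003], 0.74), ([0.521, -0.242, 0.146], 0.66)]
0.9 0.025
```

View pics/scene0.png

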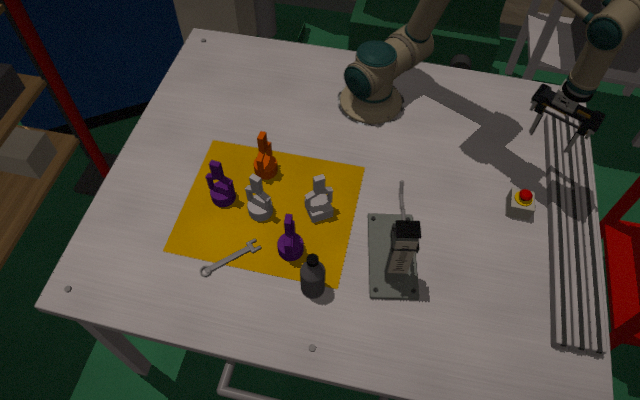

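View pics/top0.png

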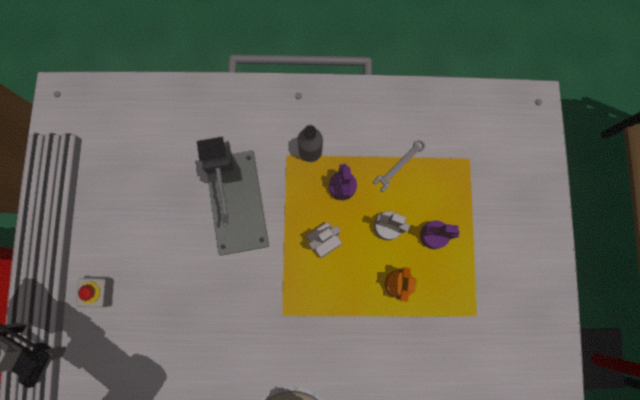

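The bare round-foot casting is at top (390,226) / scene (260,205). The square-foot one is at top (323,238) / scene (319,205). The purple ones, top (343,185) and (437,235), and the orange one, top (400,284), are look-alikes. I'll confirm this in a crop and measure yaw.

```bash
cat > h.py <<'E'
import numpy as np,cv2
from scipy.spatial.transform import Rotation as R
from plant import r,gripper_to,inverse_kinematics,vision,models,telemetry
def cam(c):
    k=vision.get_calibration(c); q=k["orientation"]
    return k,R.from_quat([q[1],q[2],q[3],q[0]])
def proj(P,c,kr=None):
    k,Rm=kr or cam(c); K=np.array([[k["fx"],0,k["cx"]],[0,k["fy"],k["cy"]],[0,0,1.]])
    pc=Rm.inv().apply(np.atleast_2d(P)-np.array(k["position"]))
    return cv2.projectPoints(pc,np.zeros(3),np.zeros(3),K,np.array(k["D"],float))[0][:,0]
def lift(px,z,c,kr=None):
    k,Rm=kr or cam(c); K=np.array([[k["fx"],0,k["cx"]],[0,k["fy"],k["cy"]],[0,0,1.]])
    n=cv2.undistortPoints(np.array(px,float).reshape(-1,1,2),K,np.array(k["D"],float))[:,0]
    d=Rm.apply(np.c_[n,np.ones(len(n))]); p=np.array(k["position"])
    return p+d*((z-p[2])/d[:,2])[:,None]
def down(yaw): # tool z down, tool x (jaw) at world yaw
    x=np.array([np.cos(yaw),np.sin(yaw),0]);z=np.array([0,0,-1.])
    q=R.from_matrix(np.c_[x,np.cross(z,x),z]).as_quat(); return [q[3],q[0],q[1],q[2]]
def marks(n,c): return [(np.round(d["at"],4).tolist(),round(d["score"],2)) for d in models.mark_of(n,c)]
E
python3 - <<'E'
import cv2,numpy as np
a=cv2.imread("pics/top0.png")[170:300,290:470]; b=cv2.imread("pics/scene0.png")[120:270,190:350]
a=cv2.resize(a,(720,520),interpolation=cv2.INTER_CUBIC)
cv2.imwrite("pics/topc.png",cv2.convertScaleAbs(a,alpha=1.3))
b=cv2.resize(b,(640,600),interpolation=cv2.INTER_CUBIC); cv2.imwrite("pics/scenec.png",cv2.convertScaleAbs(b,alpha=1.3))
E
```

```text
(no output)
```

View pics/scenec.png

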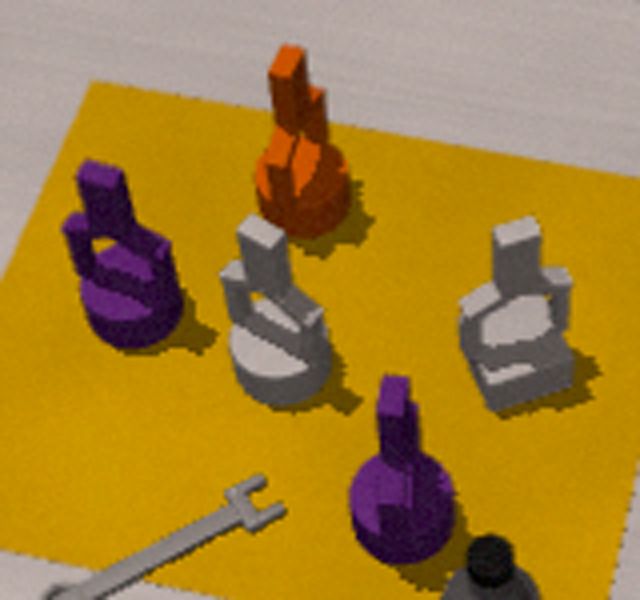

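View pics/topc.png

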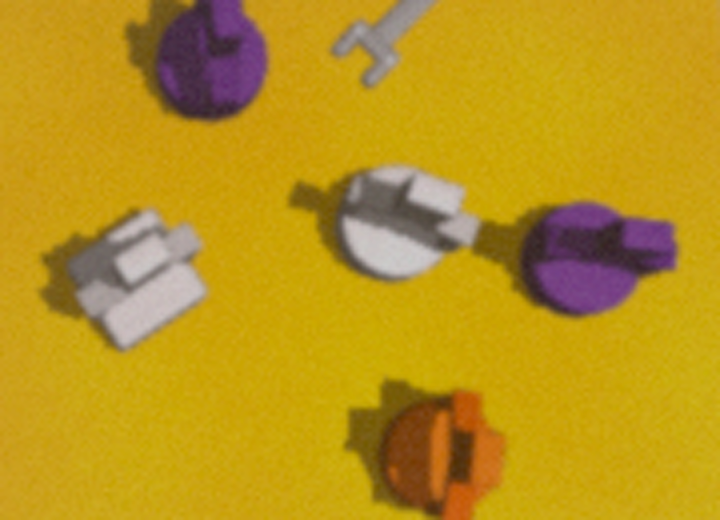

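The crops confirm the target: a bare grey casting with a round foot at top-crop (395,222). The square-foot one is at top-crop (138,280). Next I compute the yaw from the stub's top-face corners, then look from above the hook and above the casting.

```bash
python3 - <<'E'
from h import *
px=np.array([(415,175),(465,190),(457,213),(408,197)])/4+[290,170]-0.4
P=lift(px,.166,"top"); print(np.round(P[:,:2],3).tolist(),P.mean(0)[:2])
d=(P[1]-P[0]+P[2]-P[3])[:2]; yc=np.arctan2(*d[::-1]); print("casting y axis yaw",yc, "len",np.linalg.norm(d)/2)
ys=np.arctan2(.174-.1465,.646-.532)+np.pi/2; print("scale y yaw",ys)
p=telemetry.current_ee_pos()
r.move_l([p[0],p[1],.42],vel=.25)
def wl(tag,names):
    kr=cam("wrist"); im=vision.snapshot("wrist"); cv2.imwrite(f"pics/{tag}.png",im[:,:,::-1])
    for n in names: print(tag,n,marks(n,"wrist"))
    print(np.round(kr[0]["position"],3), np.round(kr[1].as_matrix()[:,2],2))
for yaw in (ys,ys-np.pi):
    q=inverse_kinematics([.49,.137,.42],down(yaw)); print(yaw,q)
r.move_to([.49,.137,.42],down(ys-np.pi if abs(inverse_kinematics([.49,.137,.42],down(ys-np.pi))[5])<2.2 else ys))
wl("w1",["hook_saddle","scale"])
print(telemetry.current_t(),telemetry.current_joints())
E
```

```text
[[0.528, -0.227], [0.52, -0.255], [0.507, -0.251], [0.516, -0.223]] [ 0.51779056 -0.23902434]
casting y axis yaw -1.8641490575505855 len 0.029270820935321667
scale y yaw 1.8075021693491926
1.8075021693491926 [ 1.35802030e-01  1.26261284e-01  1.24598537e+00 -4.44089210e-16
  1.76934600e+00 -1.67170014e+00]
-1.3340904842406005 [ 1.35802030e-01  1.26261284e-01  1.24598537e+00 -4.44089210e-16
  1.76934600e+00  1.46989251e+00]
w1 hook_saddle [([0.5348, 0.1469, 0.2103], 0.73)]
w1 scale [([0.6476, 0.164, 0.0021], 0.71)]
[0.562 0.155 0.574] [-0.25 -0.06 -0.97]
3.625 [1.37244617e-01 1.26377842e-01 1.24602736e+00 2.12105445e-04
 1.76932511e+00 1.46970233e+00]
```

View pics/w1.png

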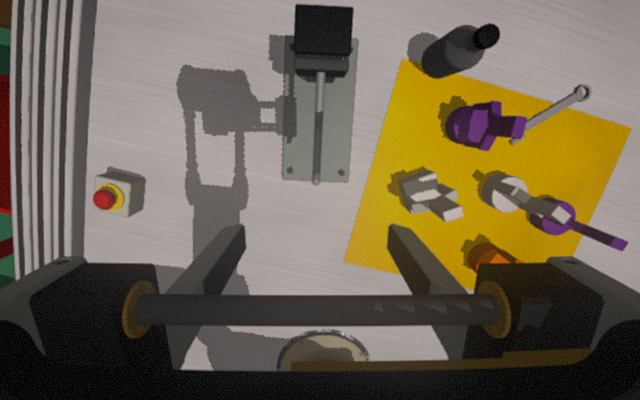

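The wrist view shows the hook bar from the carriage at (322,72) to its tip at (317,185). The white casting is at (503,192) and the square one is left of it at (430,190). Next I fit the bar axis for scale yaw and lateral position, then move above the casting.

```bash
python3 - <<'E'
from h import *
# bar axis, current wrist pose = picture pose
kr=cam("wrist")
img=cv2.imread("pics/w1.png").astype(int)
m=models.regions_of("hook_saddle","wrist")
print([(round(d["score"],2),d["pixels"].sum()) for d in m])
M=m[0]["pixels"]
for v in range(80,192,8):
    c=np.where(M[v])[0]; print(v,c.min() if len(c) else None,c.max() if len(c) else None, end=" | ")
print()
S=np.array([.534,.147,.210])
for ys in (.15,.2,.237):
    ax=-np.array([np.cos(ys),np.sin(ys),0])
    print(ys,proj([S+[0,0,-.005]+0*ax,S-ax*.02+[0,0,-.005],S+ax*.02+[0,0,-.005],S+ax*.047+[0,0,.022]],"wrist",kr).round(1).tolist())
Q=lambda px,z:lift(px,z,"wrist",kr).round(4).tolist()
print(Q([(284,183),(347,183)],.015))
yaw=-1.864
r.move_to([.4779,-.25,.36],down(yaw))
kr=cam("wrist"); im=vision.snapshot("wrist"); cv2.imwrite("pics/w2.png",im[:,:,::-1])
for n in ["round_casting","round_casting_eye","round_casting_stub"]: print(n,marks(n,"wrist"))
print(telemetry.current_t(),telemetry.current_ee_pos())
np.save("kr2.npy",np.r_[kr[0]["position"],kr[0]["orientation"]])
E
```

```text
[(0.64, np.int64(2015))]
80 316 325 | 88 315 325 | 96 315 325 | 104 315 324 | 112 315 323 | 120 315 323 | 128 315 323 | 136 314 322 | 144 314 322 | 152 314 321 | 160 313 320 | 168 313 320 | 176 313 320 | 184 314 318 | 
0.15 [[317.5, 145.9], [318.9, 129.6], [316.1, 161.7], [314.2, 186.9]]
0.2 [[317.5, 145.9], [318.1, 129.6], [316.9, 161.7], [316.1, 187.1]]
0.237 [[317.5, 145.9], [317.5, 129.6], [317.5, 161.8], [317.6, 187.1]]
[[0.4343, 0.1895, 0.015], [0.4634, 0.0694, 0.015]]
round_casting [([0.5176, -0.2387, -0.004], 0.76), ([0.4948, -0.358, -0.0014], 0.64), ([0.6212, -0.1178, -0.0027], 0.61), ([0.375, -0.2667, -0.0], 0.55)]
round_casting_eye [([0.3715, -0.2663, 0.1003], 0.81), ([0.6259, -0.1205, 0.0969], 0.79), ([0.4987, -0.3576, 0.0991], 0.65), ([0.5184, -0.2432, 0.0992], 0.6), ([0.6898, -0.2794, 0.0002], 0.45), ([0.4783, -0.0709, 0.0005], 0.19)]
round_casting_stub [([0.5203, -0.2394, 0.1399], 0.97), ([0.6219, -0.1208, 0.1416], 0.92), ([0.4953, -0.3591, 0.1446], 0.88), ([0.4808, -0.0706, 0.0002], 0.68), ([0.3713, -0.2657, 0.1389], 0.61)]
5.3333 [ 0.47832726 -0.24900751  0.36031236]
```

View pics/w2.png

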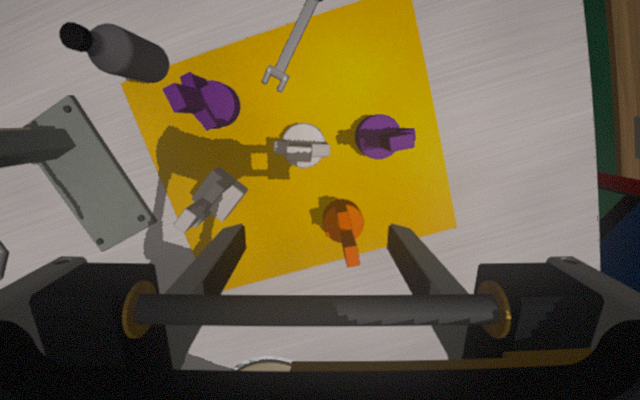

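The casting sits at (303,147) with the arch running nearly along the image x axis, so the yaw is about right. I enlarge both this and the hook in one picture to refine the yaws.

```bash
python3 - <<'E'
import cv2,numpy as np
a=cv2.imread("pics/w2.png")[115:180,265:340]; b=cv2.imread("pics/w1.png")[0:200,270:370]
a=cv2.resize(a,None,fx=6,fy=6,interpolation=cv2.INTER_CUBIC); b=cv2.resize(b,None,fx=3,fy=3,interpolation=cv2.INTER_CUBIC)
o=np.zeros((600,760,3),np.uint8); o[:a.shape[0],:450]=a; o[:600,455:755]=b
cv2.imwrite("pics/z1.png",o)
E
```

```text
(no output)
```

View pics/z1.png

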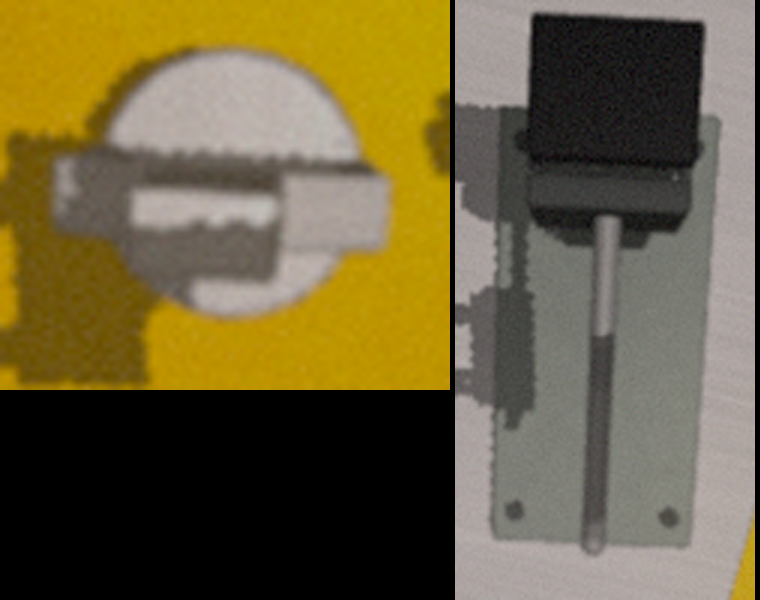

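```bash
python3 - <<'E'
from h import *
kr=cam("wrist")
def tool():
    q=telemetry.current_tool_rot(); return np.array(telemetry.current_ee_pos()),R.from_quat([q[1],q[2],q[3],q[0]])
p,T=tool(); rel=T.inv().apply(np.array(kr[0]["position"])-p); relR=T.inv()*kr[1]
f=lambda a,ox,oy,s:np.array(a,float)/s+[ox,oy]-.5+.5/s
P=lift(f([(284,175),(388,176),(386,248),(280,248)],265,115,6),.166,"wrist",kr)[:,:2]
d=P[1]-P[0]+P[2]-P[3]; e=P[3]-P[0]+P[2]-P[1]
print("stub",P.mean(0),"yaw",np.arctan2(d[1],d[0]),"yaw from short",np.arctan2(e[1],e[0])+np.pi/2-np.pi*0,np.linalg.norm(d)/2,np.linalg.norm(e)/2)
# foot circle bounding box at z=.04
F=lift(f([(105,150),(362,165),(228,46),(235,318)],265,115,6),.04,"wrist",kr)[:,:2]; print("foot",F.round(4).tolist(),F[2:].mean(0))
# w1 camera
from plant import telemetry as t
yq=down(1.8075021693491926-np.pi); Tq=R.from_quat([yq[1],yq[2],yq[3],yq[0]])
k1=dict(kr[0]); k1["position"]=np.array([.49,.137,.42])+Tq.apply(rel); K1=(k1,Tq*relR); print(k1["position"])
g=lambda a:f(np.array(a,float)-[455,0],270,0,3)
C=lift(g([(490,540),(690,547),(720,117),(500,107),(514,510),(668,517)]),.015,"wrist",K1)[:,:2]
an=lambda v:np.arctan2(v[1],v[0])
print("plate: front edge",an(C[0]-C[1])-np.pi/2,"right",an(C[2]-C[1]),"left",an(C[3]-C[0]),"bolts",an(C[4]-C[5])-np.pi/2)
print("front mid",C[:2].mean(0),np.linalg.norm(C[0]-C[1]),"bolt mid",C[4:].mean(0))
B=np.r_[lift(g([(607,235),(605,280)]),.217,"wrist",K1),lift(g([(600,360),(597,430),(596,470)]),.205,"wrist",K1)]
print(B.round(4).tolist()); v=np.polyfit(B[:,0],B[:,1],1); print("bar yaw",np.arctan(v[0]),"y at .534",np.polyval(v,.534))
tip=lift(g([(593,550)]),.23,"wrist",K1); print("tip",tip)
E
```

```text
stub [ 0.51719161 -0.26520933] yaw -1.8676804459709284 yaw from short 4.381726535472987 0.020815258862443425 0.014283010864733332
foot [[0.5392, -0.2095], [0.5155, -0.2743], [0.5555, -0.2491], [0.4859, -0.2293]] [ 0.52069781 -0.23923149]
[0.56158218 0.15492728 0.57467932]
plate: front edge 0.20000454065628892 right 0.1919052212293263 left 0.1862180629224889 bolts 0.18975427750397533
front mid [0.45263089 0.13157852] 0.13063056139617965 bolt mid [0.47199587 0.13555292]
[[0.6112, 0.1618, 0.217], [0.5949, 0.1586, 0.217], [0.5651, 0.1534, 0.205], [0.5372, 0.1479, 0.205], [0.5209, 0.1444, 0.205]]
bar yaw 0.18837323918294085 y at .534 0.1471528130213919
tip [[0.49215569 0.13878873 0.23      ]]
```

The scale yaw comes out at 0.19, agreeing across the plate edges, bolts and bar. The saddle is at about (0.535, 0.147, 0.210) and the casting at (0.5195, -0.239) with y-yaw -1.867. I grip across the 30 mm width, which centres the eye sideways, then lift, weigh and carry it to the pre-hook point.

```bash
python3 - <<'E'
from h import *
F=lambda:np.array(telemetry.current_wrist_force()).round(2)
def favg(n=8):
    a=[]
    for _ in range(n): r.hold(.03); a.append(telemetry.current_wrist_force())
    return np.mean(a,0).round(3)
c=[.5195,-.2393]; q=down(-1.867)
r.move_to([*c,.27],q); f0=favg(); print("empty",f0)
gripper_to(.06)
print("guard",r.move_l([*c,.149],vel=.1,guard=8))
print(telemetry.current_ee_pos())
gripper_to(0.0,f_grip=40); print("open",telemetry.current_opening(),F())
r.move_l([*c,.20],vel=.08); r.move_l([*c,.37],vel=.2)
r.hold(.2); f1=favg(); print("loaded",f1,"W",f0[2]-f1[2],"t",telemetry.current_t())
np.save("f0.npy",f0); np.save("W.npy",f0[2]-f1[2])
ys=.19; S=np.array([.535,.1473,.210]); ax=np.array([np.cos(ys),np.sin(ys),0])
pre=S-.115*ax
q2=down(ys-np.pi/2)
r.move_to([pre[0],pre[1],.37],q2); r.move_l([pre[0],pre[1],.210+.036+.049],vel=.12)
r.hold(.1); print(telemetry.current_ee_pos(),telemetry.current_opening(),"t",telemetry.current_t())
for cm in ["scene","top","wrist"]:
    im=vision.snapshot(cm); cv2.imwrite(f"pics/{cm}3.png",im[:,:,::-1])
    for n in ["round_casting_eye","round_casting_stub","hook_saddle"]: print(cm,n,marks(n,cm))
a=cv2.resize(cv2.imread("pics/scene3.png")[130:310,330:490],None,fx=3,fy=3,interpolation=cv2.INTER_CUBIC); cv2.imwrite("pics/z3.png",a)
E
```

```text
empty [-0.092  0.103  0.156]
guard False
[ 0.51994666 -0.23958654  0.14966961]
open 0.030026291381381003 [-0.05  0.8   0.61]
loaded [ 0.147  0.042 -4.56 ] W 4.715999999999999 t 10.975
[0.42286986 0.1255759  0.29600313] 0.030314257171288213 t 13.2583
scene round_casting_eye [([0.4228, 0.1283, 0.2453], 0.97), ([0.6245, -0.1209, 0.103], 0.93), ([0.499, -0.3647, 0.0948], 0.92), ([0.3744, -0.264, 0.0997], 0.6)]
scene round_casting_stub [([0.6256, -0.1206, 0.1426], 0.76), ([0.4217, 0.127, 0.2956], 0.68), ([0.4982, -0.3606, 0.1451], 0.63), ([0.3715, -0.2706, 0.1394], 0.57)]
scene hook_saddle [([0.5343, 0.1486, 0.2069], 0.64)]
top round_casting_eye [([0.4191, 0.1272, 0.2507], 0.78), ([0.3678, -0.2656, 0.1024], 0.75), ([0.4971, -0.3631, 0.0999], 0.65), ([0.6189, -0.117, 0.1017], 0.6)]
top round_casting_stub [([0.3737, -0.2635, 0.1424], 0.86), ([0.4994, -0.3576, 0.1433], 0.8), ([0.6218, -0.1208, 0.1394], 0.77), ([0.4226, 0.1198, 0.2922], 0.73)]
top hook_saddle [([0.5289, 0.1484, 0.2084], 0.56)]
wrist round_casting_eye [([0.3718, -0.2646, 0.0986], 0.88), ([0.6254, -0.1218, 0.0964], 0.86), ([0.4215, 0.1253, 0.2446], 0.57)]
wrist round_casting_stub [([0.6202, -0.1217, 0.1445], 0.74), ([0.3724, -0.2681, 0.1364], 0.63), ([0.4203, 0.1253, 0.2875], 0.57)]
wrist hook_saddle [([0.5337, 0.1475, 0.2092], 0.97)]
```

View pics/z3.png

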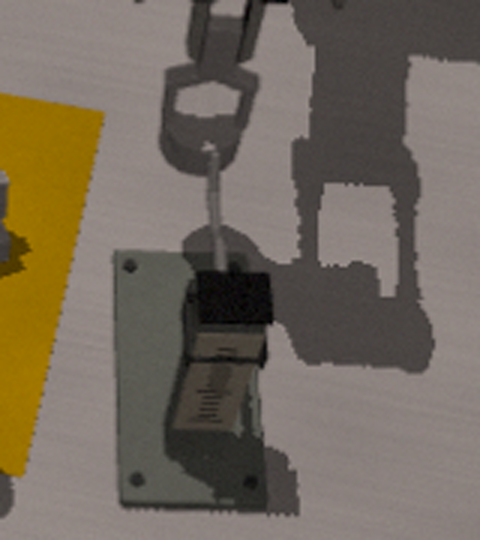

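The casting hangs upright in the grip with its eye facing the hook tip, at crop (210,100). It weighs 4.72 N (0.48 kg), so the expected sink is about 32 mm. Next I thread it on and lower.

```bash
python3 - <<'E'
from h import *
def favg(n=8):
    a=[]
    for _ in range(n): r.hold(.03); a.append(telemetry.current_wrist_force())
    return np.mean(a,0).round(3)
f0=np.load("f0.npy"); W=float(np.load("W.npy"))
ys=.19; S=np.array([.535,.1473,.210])
g=r.move_l([S[0],S[1],.295],vel=.06,guard=3); print("thread guard",g,telemetry.current_ee_pos(),favg(4))
if g: raise SystemExit
g=r.move_l([S[0],S[1],.264],vel=.03,guard=3); print("down guard",g,favg(4))
if g: raise SystemExit
z=.264
for zt in (.256,.250,.238):
    r.move_l([S[0],S[1],zt],vel=.012); f=favg(5); print(zt,round(telemetry.current_ee_pos()[2],4),f,"arm load",round(f0[2]-f[2],2),"t",telemetry.current_t())
print(telemetry.current_opening())
for cm in ["scene","wrist"]:
    im=vision.snapshot(cm); cv2.imwrite(f"pics/{cm}4.png",im[:,:,::-1])
    for n in ["round_casting_eye","hook_saddle"]: print(cm,n,marks(n,cm)[:2])
b=cv2.imread("pics/scene4.png")[150:300,340:480]; cv2.imwrite("pics/z4.png",cv2.convertScaleAbs(cv2.resize(b,None,fx=4,fy=4,interpolation=cv2.INTER_CUBIC),alpha=1.4))
E
```

```text
thread guard False [0.5347359  0.14724531 0.29510803] [-0.206  0.46  -5.069]
down guard False [ 0.273 -0.009 -4.707]
0.256 0.2561 [-0.063  0.044 -3.926] arm load 4.08 t 18.3583
0.25 0.2501 [ 0.051  0.149 -3.031] arm load 3.19 t 19.175
0.238 0.2381 [ 0.415  0.237 -1.135] arm load 1.29 t 20.4917
0.02990256261817306
scene round_casting_eye [([0.6236, -0.1208, 0.0998], 0.87), ([0.5005, -0.3612, 0.0974], 0.76)]
scene hook_saddle [([0.5314, 0.147, 0.187], 0.64)]
wrist round_casting_eye [([0.6259, -0.1207, 0.0981], 0.96), ([0.5323, 0.1457, 0.1865], 0.72)]
wrist hook_saddle [([0.5367, 0.1463, 0.189], 0.77)]
```

View pics/z4.png

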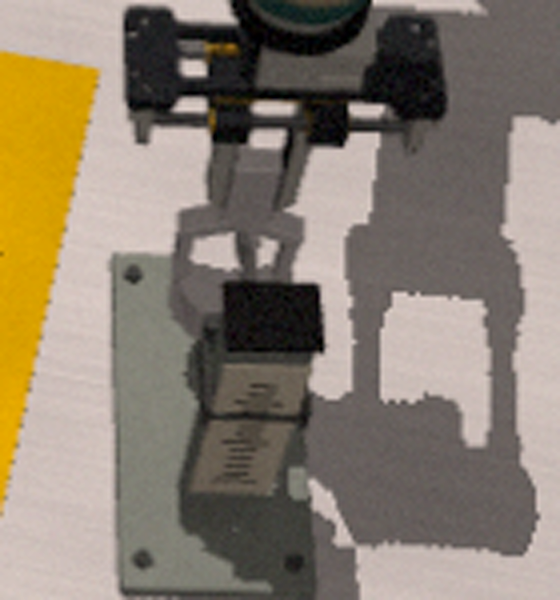

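The picture shows the bar in the top of the eye, at crop (245,240), with the casting upright and the hook about 23 mm down. The force slope fits the spring. I lower the rest by force, wait, release, and back off.

```bash
python3 - <<'E'
from h import *
def favg(n):
    a=[]
    for _ in range(n): r.hold(.03); a.append(telemetry.current_wrist_force())
    return np.mean(a,0).round(3)
f0=np.load("f0.npy"); S=[.535,.1473]; z=.238
for zt in (.2285,None,None):
    z=zt or z-np.clip(load/140,-.003,.003)
    r.move_l([*S,float(z)],vel=.01); r.hold(.2); f=favg(25); load=f0[2]-f[2]; print(round(float(z),4),telemetry.current_ee_pos()[2],f,"load",round(load,3))
    if abs(load)<.08: break
print("t",telemetry.current_t(),"saddle",marks("hook_saddle","wrist") if vision.snapshot("wrist") is not None else 0)
r.hold(1.0); print("before release",favg(10))
gripper_to(.050); r.hold(.5); print("released",telemetry.current_opening(),favg(10),telemetry.current_t())
for cm in ["wrist","scene"]:
    im=vision.snapshot(cm); cv2.imwrite(f"pics/{cm}5.png",im[:,:,::-1]); print(cm,marks("hook_saddle",cm)[:1],marks("round_casting_eye",cm)[:4])
E
```

```text
0.2285 0.22852160673664848 [-0.128  0.092  0.064] load 0.092
0.2278 0.2278423318952225 [ 0.295 -0.     0.149] load 0.007
t 24.2083 saddle [([0.534, 0.1473, 0.1818], 0.83)]
before release [0.3   0.05  0.187]
released 0.05004440017391969 [0.034 0.139 0.253] 27.0
wrist [([0.5342, 0.1473, 0.1814], 0.66)] [([0.5318, 0.144, 0.1791], 0.93), ([0.6249, -0.1218, 0.0983], 0.61)]
scene [([0.5329, 0.1465, 0.1793], 0.74)] [([0.5362, 0.1506, 0.1779], 0.76), ([0.6256, -0.1176, 0.0998], 0.65), ([0.4969, -0.3628, 0.0969], 0.58), ([0.3724, -0.2633, 0.1004], 0.57)]
```

```bash
python3 - <<'E'
from h import *
S=[.535,.1473]
print(r.move_l([*S,.29],vel=.05,guard=3)); r.move_l([*S,.40],vel=.12); ys=.19
r.move_l([S[0]-.12,S[1]-.02,.42],vel=.15); r.hold(1.0)
out=[]
for cm in ["scene","top","wrist"]:
    im=vision.snapshot(cm); cv2.imwrite(f"pics/{cm}6.png",im[:,:,::-1])
    for n in ["hook_saddle","round_casting_eye","round_casting","square_casting","oil_bottle","wrench"]: print(cm,n,marks(n,cm)[:2 if n!="round_casting" else 4])
print(telemetry.current_t())
a=cv2.imread("pics/scene6.png")[150:300,340:480]; b=cv2.imread("pics/wrist6.png")[0:260,240:400]
o=np.zeros((520,800,3),np.uint8); a=cv2.resize(a,None,fx=3.4,fy=3.4); b=cv2.resize(b,None,fx=2,fy=2)
o[:a.shape[0],:a.shape[1]]=a; o[:520,480:800]=b; cv2.imwrite("pics/z6.png",cv2.convertScaleAbs(o,alpha=1.3))
E
```

```text
False
scene hook_saddle []
scene round_casting_eye [([0.6246, -0.1215, 0.1], 0.91), ([0.4989, -0.3644, 0.0988], 0.83)]
scene round_casting [([0.6213, -0.1239, 0.001], 0.92), ([0.5356, 0.1449, 0.0787], 0.73), ([0.3711, -0.2689, 0.0011], 0.66), ([0.4982, -0.3626, 0.002], 0.58)]
scene square_casting [([0.4814, -0.0745, -0.0004], 0.76)]
scene oil_bottle [([0.7232, -0.0351, -0.0012], 0.57), ([0.5349, 0.1431, 0.0767], 0.37)]
scene wrench [([0.6897, -0.2794, 0.0036], 0.79)]
top hook_saddle [([0.5315, 0.1445, 0.1792], 0.85)]
top round_casting_eye [([0.6237, -0.1199, 0.1002], 0.86), ([0.4995, -0.3616, 0.104], 0.71)]
top round_casting [([0.3749, -0.2657, 0.0041], 0.86), ([0.6246, -0.1233, -0.0001], 0.7), ([0.4959, -0.3605, 0.0019], 0.68), ([0.534, 0.1468, 0.0806], 0.6)]
top square_casting [([0.478, -0.075, -0.0027], 0.82)]
top oil_bottle [([0.7208, -0.0369, 0.0018], 0.57)]
top wrench [([0.6888, -0.2743, 0.0005], 0.93)]
wrist hook_saddle [([0.5334, 0.1439, 0.1808], 0.9)]
wrist round_casting_eye [([0.6269, -0.1173, 0.0961], 0.76), ([0.3702, -0.2631, 0.1018], 0.75)]
wrist round_casting [([0.6201, -0.1186, -0.0014], 0.98), ([0.5338, 0.1491, 0.0717], 0.88), ([0.4954, -0.3602, 0.0001], 0.72), ([0.3726, -0.2633, 0.0], 0.71)]
wrist square_casting [([0.4816, -0.0711, 0.0006], 0.63)]
wrist oil_bottle [([0.7255, -0.0298, -0.004], 0.96)]
wrist wrench [([0.686, -0.2779, -0.001], 0.56), ([0.7235, -0.0336, -0.0043], 0.2)]
32.7833
```

View pics/z6.png

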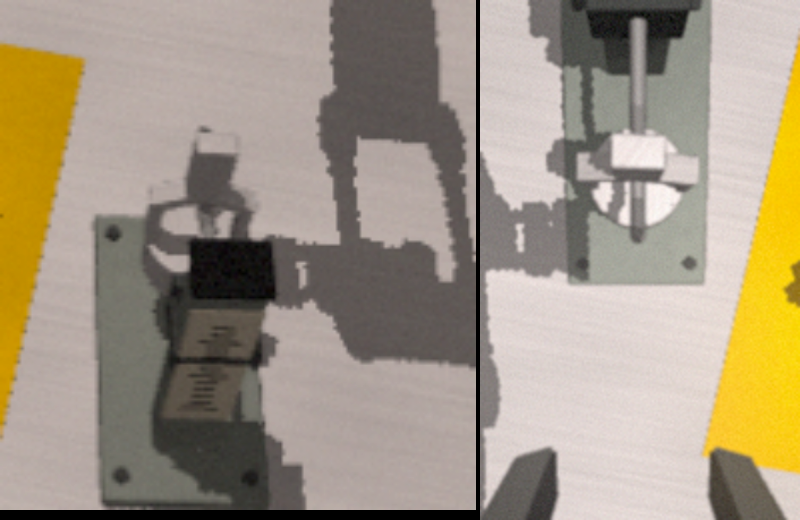

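The casting hangs freely and level on the saddle, at crop (640,165), with its foot about 78 mm above the table. The gripper is clear and the bystanders are unmoved.

```bash
python3 - <<'E'
from h import *
r.hold(.5); print(np.abs(telemetry.current_dq()).max(),telemetry.current_t()); r.sign_off()
E
```

```text
0.0014059712792051982 33.2833
the job is handed in; nothing more can be done
```

I hung the bare round-foot casting on the scale hook by its eye, let go, and handed the job in at 33.3 s of the 58 s allowed.

- **Lowering and release:** The casting weighed 4.72 N in the grip (about 0.48 kg). I lowered it at 10–12 mm/s until the arm's load read 0.01 N. I then held it for over a second before opening the fingers, and the wrist force changed by less than 0.3 N on release.
- **Final checks:** The last pictures show it hanging level on the middle of the saddle, with nothing touching it and the gripper clear. The network put the hook about 30 mm down, against 32 mm expected from the weight, which is within its 4 mm accuracy.
- **Bystanders:** The square-foot casting, oil bottle, wrench and the purple and orange look-alikes were all within a few millimetres of their first readings, which is within the networks' error.
- **Missed detections:** The scene camera's network did not find the hook in the last picture. No camera's network picked out the hung casting's eye in its top results there. The picture itself, and the casting's origin seen by all three cameras (about 77 mm up), confirm the hang.

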